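Stack a door-knob set in its sprung fixture and hold the knob home

TASK

On the shop counter a door-knob set is to be put together in the metal fixture: lay the tall ring squarely in the pocket, then the thin ring squarely on top of it, then bring the door knob over them and slide it about until it drops onto the locating pin hidden under its plate, and press it down against the spring until its plate is flush on the pocket's walls. Finish while holding it down there with the arm, so that someone could fasten it; leave the tin, the roll of tape and the padlock where they are.

Things in the scene. Friction and masses are not known exactly. Their poses are not given: they have to be found in the camera images.
- fixture: Fixture, fixed to the counter: dark steel base plate 120 x 120 x 12 mm with an aluminium pocket (point pocket) in its middle; origin at the centre of the underside, on the counter, z up, yaw within 0.5 rad of the world's. Lower parts in with the fingers closing along its y (the open slots). With both rings in, the thin ring's top is 54 mm above the counter.
- pocket (a point): Middle of the pocket at the wall tops, 48 mm above the counter; axes as the fixture's. 54 mm square inside: walls 14 mm thick, 76 mm long at x = -27 and +27 mm, top inner edges chamfered 3 mm; at y = -27 and +27 mm only corner lips, as high, with 48 mm wide finger slots between them down to the base plate. Its sprung floor (joint pad) is a steel ring, top 28 mm below this point at rest.
- pin_slot (a point): Middle of the locating pin's range, at the height of its tip, 62 mm above the counter; axes as the fixture's. The rigid fixed steel pin, 10 mm diameter, tip chamfered 3 mm high to 6 mm, is clamped in a slot along x: on y = 0 but anywhere from x = -5 to +5 mm from this point, new each time and not reported. Both rings pass around it freely.
- pad (a joint): Sprung pocket floor: 0 = up at rest, grows as pressed down, at most 0.0085 m. Spring 1300 N/m with 5 N preload: the parts' weight hardly moves it; about 13 N in all (weights included) brings it to 0.006 m, where the knob's plate meets the wall tops.
- tall_ring: Tall steel ring (lock body): 50 mm outside diameter, 28 mm bore, 24 mm high, about 160 g; origin at the centre of its underside, z up along its axis. Loose, flat on the counter. Properly in the pocket its underside is 20 mm above the counter.
- thin_ring: Thin steel ring (spacer): 50 mm outside diameter, 28 mm bore, 10 mm high, about 70 g; origin at the centre of its underside, z up along its axis. Loose, flat on the counter. Properly on the tall ring in the pocket its underside is 44 mm above the counter.
- knob: Steel door knob, plate down, 300 g, round: plate 80 mm diameter, 8 mm thick; neck 30 mm; cylindrical knob (grip) 44 mm diameter, 19 to 52 mm up. Origin: centre of the flat underside, z up, where a blind bore opens, 13 mm diameter, 19 mm deep. Underside above the counter: 62 mm riding on the pin tip, 54 mm dropped on the pin (on the thin ring), 48 mm pressed home on the walls.
- tin: Bystander: a small closed paint tin, 70 mm in diameter, 90 mm high, loose; origin at the centre of its underside.
- tape: Bystander: a roll of grey tape lying flat, 96 mm in diameter, 48 mm high, loose; origin at the centre of its underside.
- padlock: Bystander: a brass padlock lying flat, about 75 x 35 x 20 mm, loose; origin under the middle of its brass case.
Mind the look-alikes: they are no part of the job. What is shaped like the knob but orange, purple or turquoise is not meant.

How it is judged:
By the outcome, as a careful person would: the job done as asked, in the order asked, and still so for the second after the job is handed in, while the arm keeps its last pose, push and grip.
It also fails if it takes over 72 s, if anything falls off the work surface, if the arm or the gripper's body presses on something with over 40 N, if the wrist force passes 120 N, or if a joint passes its speed limit or range.

ROBOT

A 6-joint arm with a two-finger parallel gripper is mounted at the origin on the work surface. World frame = base frame: x ahead of the robot, y to its left, z up, the work surface at z = 0. Lengths are in m, angles in rad, forces in N, time in s.
With the tool pointing down it reaches from about 0.425 to 0.95 m from the base axis. Payload 3.5 kg.
Tool frame: the origin (TCP) lies on the centre line of the jaws, within the pads' length; the fingertips stand 14 mm ahead of it and the grasp point (between the pads) lies 5 mm behind it (ctrl.tip_reach is the distance from the TCP to the fingertips, in m); z points along the fingers, y is the line along which they close (so a half turn about z gives the same grasp; the last joint's range is limited). The gripper opens to 85 mm and grips with 20 to 120 N. Pads are 22 mm wide; open, the fingers measure 114 mm over their backs; the gripper's body (76 mm by 85 mm) begins 54 mm behind the grasp point. The pads swing forward as they close: fully open they stand 13 mm farther back than shut.
Start: joints at [0.977, 0.286, 1.577, -0, 1.279, -0.15], TCP at [0.29, 0.61, 0.245] pointing down, gripper open.
Joint ranges: [-2.77, 2.77], [-0.9, 2.22], [0.21, 2.48], [-1.53, 4.67], [0.24, 2.81], [-2.84, 2.84]. Speed limits (rad/s): [2.79, 2.79, 3.14, 3.14, 3.14, 3.14].

INTERFACE

Orientations are given as a unit quaternion [x, y, z, w].
In Python, from plant import get_state, imaging, workorder, ctrl gives the robot as it stands. The module is installed in compiled form; this text tells all that it offers.
- The arm moves only by the shell command python3 -m jog 'ROWS' [FORCE]. ROWS is JSON, a list of rows, each a list of 7 numbers: the closure, from 0 (fully open) to 1 (shut), then the shift along the tool's x, y, z in mm, then the turn, a rotation vector about the tool's x, y, z in rad. In form: [[gripper, tx, ty, tz, ax, ay, az], ...]. A call has 1 to 12 rows; each row is the pose to reach, as a shift and turn from the pose commanded when the call began, along the tool's axes at that moment; what a row does not reach only later rows make up. A row lasts 1/10 s, in which the tool goes at most 50 mm and 8.59 degrees, less where a joint would pass 70% of its speed; a pose out of reach is approached as far as the arm can. A call with a gripper value outside its range is refused whole. The fingers move at their own pace and stop on an object; FORCE is the grip in N (left out, the last holds). Time passes only in rows, so rows that repeat a pose let the fingers close. It gives the time, the measured TCP pose, the force, the opening and the grip force at its end, in the units of the state.
- get_state(): the state, without advancing time (a new reading comes with each control period).
- imaging.read_camera(name): name is "scene" or "top" or "wrist"; returns a dict with "image" (420x560x3 uint8, blue, green, red), "fx", "fy", "cx", "cy" (pixels), "k1" (the pictures are not rectified: a ray, as slopes to the right and down, at radius r is drawn at 1 + k1 r^2 times it, then the intrinsics apply), "R" (3x3) and "t" (3): a world point X has camera coordinates R X + t; the wrist camera has in their place "tool_from_camera" (4x4, takes a point from camera to tool coordinates, whose origin is the TCP and whose axes are the flange's). Camera axes: x right, y down, z forward; pixel columns grow to the right and rows downward; lengths in m; the calibration is good to about 2 mm. A picture is of the moment at which its call begins: read the wrist's pose just before it. There is no depth.
- workorder.sign_off(): hands the job in; it is judged then, once.
The state is a dict: "time": time; "qpos": joint angles; "dq": joint speeds; "joint_efforts": joint torques, N m; "eef_pos": TCP position; "tcp_rot": TCP orientation; "contact_force": force on the tool from outside, world axes, zero at the start; "wrist_torque": the same for the moment, N m; "opening": opening from 0.0 (shut) to 1.0 (fully open); "finger_force": force on a finger pad.
Only numpy, scipy, OpenCV 4.12 (cv2) and the standard library are available. Lean on these libraries where they do the work, as an engineer would, in place of code of your own. Each camera call takes 0.05 s, during which the arm holds its last target. There are 200 camera calls.

## Working session

There is one attempt and no reset: what is moved stays moved. The work goes in short steps, Python scripts to look and compute and a shell command to move; the robot and the scene stay as the last step left them, time stands still between calls to the robot, and variables do not carry over. Pictures are saved under pics/ and viewed, at most 10 in all, crops included, and the job is handed in when it is done.

```bash
mkdir -p pics
cat > h.py <<'E'
import numpy as np, cv2
from plant import get_state, imaging
from scipy.spatial.transform import Rotation as Ro
def cam(name):
    s=get_state(); c=imaging.read_camera(name)
    if name=="wrist":
        T=np.eye(4); T[:3,:3]=Ro.from_quat(s["tcp_rot"]).as_matrix(); T[:3,3]=s["eef_pos"]
        M=T@np.array(c["tool_from_camera"]); Rc=M[:3,:3].T; c["R"]=Rc; c["t"]=-Rc@M[:3,3]
    c["R"]=np.array(c["R"]);c["t"]=np.array(c["t"]); return c
def K(c): return np.array([[c["fx"],0,c["cx"]],[0,c["fy"],c["cy"]],[0,0,1.]]), np.array([c["k1"],0,0,0.])
def ray(c,px,z):
    k,d=K(c); u=cv2.undistortPoints(np.array(px,float).reshape(-1,1,2),k,d).reshape(-1,2)
    D=np.c_[u,np.ones(len(u))]@c["R"]; o=-c["R"].T@c["t"]
    return o+D*((z-o[2])/D[:,2])[:,None]
def proj(c,P):
    k,d=K(c); return cv2.projectPoints(np.array(P,float).reshape(-1,1,3),cv2.Rodrigues(c["R"])[0],c["t"],k,d)[0].reshape(-1,2)
def tool(p,s=None):  # world point -> shift in tool axes, mm
    s=s or get_state(); return Ro.from_quat(s["tcp_rot"]).inv().apply(np.array(p)-s["eef_pos"])*1000
E
python3 - <<'E'
from h import *
for n in("top","scene"):
    c=cam(n); cv2.imwrite(f"pics/{n}0.png",c["image"]); print(n,-c["R"].T@c["t"],c["fx"],c["R"].round(2).tolist())
print(get_state())
E
```

```text
top [ 0.38300909 -0.06907374  1.03918007] 443.80928733126683 [[-0.0, -1.0, -0.01], [-0.98, 0.0, -0.17], [0.17, 0.01, -0.98]]
scene [0.89752099 0.44342695 0.78699152] 426.49082774932685 [[-0.85, 0.52, 0.02], [0.39, 0.66, -0.64], [-0.35, -0.54, -0.77]]
{'time': 0.1, 'qpos': array([ 9.77003725e-01,  2.87075012e-01,  1.57802053e+00, -2.88556168e-05,
        1.27860059e+00, -1.49987883e-01]), 'dq': array([ 0.00070688, -0.00255923, -0.00378301, -0.00063519, -0.00051818,
       -0.00075815]), 'joint_efforts': array([ 1.73926619e-04, -4.07296801e+01, -2.93697220e+01, -1.19490605e-04,
        3.42253123e-03,  4.97956279e-06]), 'eef_pos': array([0.28948518, 0.60915248, 0.2440923 ]), 'tcp_rot': array([ 2.20081545e-01,  9.75480911e-01, -9.84863549e-04, -3.69310239e-04]), 'contact_force': array([ 0.57403381,  0.50092366, -0.32441018]), 'wrist_torque': array([-0.01206378, -0.00864925,  0.01078721]), 'finger_force': 0.0, 'opening': 1.0005652920097348}
```

View pics/top0.png

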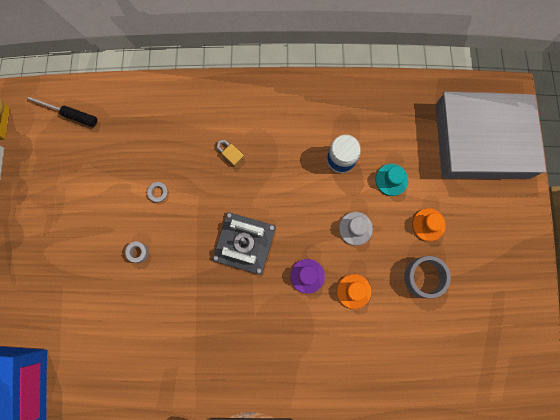

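View pics/scene0.png

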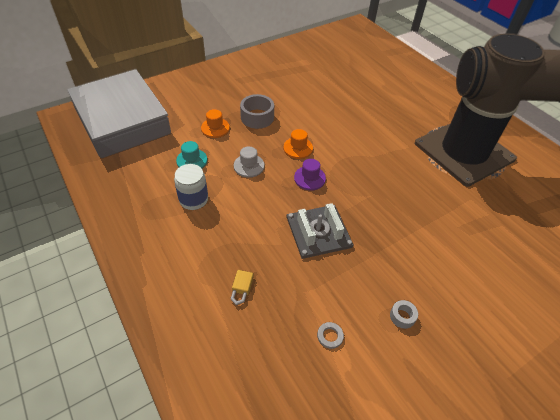

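Top view: tall ring at (136,252), thin ring at (157,192), fixture at (245,243). The knob-shaped things are steel grey (356,228), purple (307,276), orange (354,291) and (430,224), and turquoise (392,180). Only the grey one fits "steel". The scene view agrees: grey knob at (249,160), tall ring at (404,314), thin ring at (330,335).

Run:
```python
from h import *
seeds={"top":dict(tall=(136,252,.012),thin=(157,192,.005),knob=(356,228,.02),fix=(245,243,.006)),"scene":dict(tall=(404,314,.012),thin=(330,335,.005),knob=(249,160,.02))}
rows=[]
for n,S in seeds.items():
    c=cam(n); im=c["image"]; hsv=cv2.cvtColor(im,cv2.COLOR_BGR2HSV)
    m=((hsv[...,1]<100)).astype(np.uint8)
    N,L,st,ce=cv2.connectedComponentsWithStats(m)
    for k,(u,v,z) in S.items():
        w=L[v-14:v+15,u-14:u+15].ravel(); w=w[w>0]; i=np.bincount(w).argmax()
        cn=max(cv2.findContours((L==i).astype(np.uint8),0,2)[0],key=cv2.contourArea)
        e=cv2.minAreaRect(cn)
        P=ray(c,[e[0]],z)[0]; W=ray(c,cn.reshape(-1,2),z)
        print(n,k,e,st[i].tolist(),P.round(4),np.hypot(*P[:2]).round(3),"extent",np.ptp(W[:,:2],axis=0).round(3))
        if n=="top":
            r=cv2.resize(im[v-40:v+40,u-50:u+50],(400,300),interpolation=3) ; rows.append(r)
cv2.imwrite("pics/crop1.png",np.vstack([np.hstack(rows[:2]),np.hstack(rows[2:])]))
```

```text
top tall ((136.5, 251.5), (21.0, 23.0), 90.0) [125, 241, 24, 22, 344] [0.4743 0.2719 0.012 ] 0.547 extent [0.05  0.056]
top thin ((157.0, 191.5), (19.0, 20.0), 90.0) [147, 182, 21, 20, 253] [0.6203 0.2308 0.005 ] 0.662 extent [0.047 0.05 ]
top knob ((355.5, 228.5), (33.0, 33.0), 90.0) [339, 212, 34, 34, 909] [ 0.5266 -0.2419  0.02  ] 0.58 extent [0.078 0.078]
top fix ((243.67892456054688, 242.9036865234375), (51.435272216796875, 51.722625732421875), 16.699243545532227) [212, 212, 64, 63, 2633] [0.4955 0.0188 0.006 ] 0.496 extent [0.146 0.147]
scene tall ((403.7000732421875, 314.1000061035156), (27.280029296875, 27.280027389526367), 26.56505012512207) [390, 300, 28, 29, 560] [0.4727 0.2729 0.012 ] 0.546 extent [0.06  0.054]
scene thin ((330.2500305175781, 334.7500305175781), (26.870054244995117, 24.748737335205078), 45.0) [317, 322, 27, 27, 417] [0.6185 0.2308 0.005 ] 0.66 extent [0.051 0.051]
scene knob ((249.7590789794922, 162.9844512939453), (29.224515914916992, 30.88009262084961), 30.25643539428711) [233, 146, 32, 32, 697] [ 0.5301 -0.234   0.02  ] 0.579 extent [0.085 0.105]
```

View pics/crop1.png

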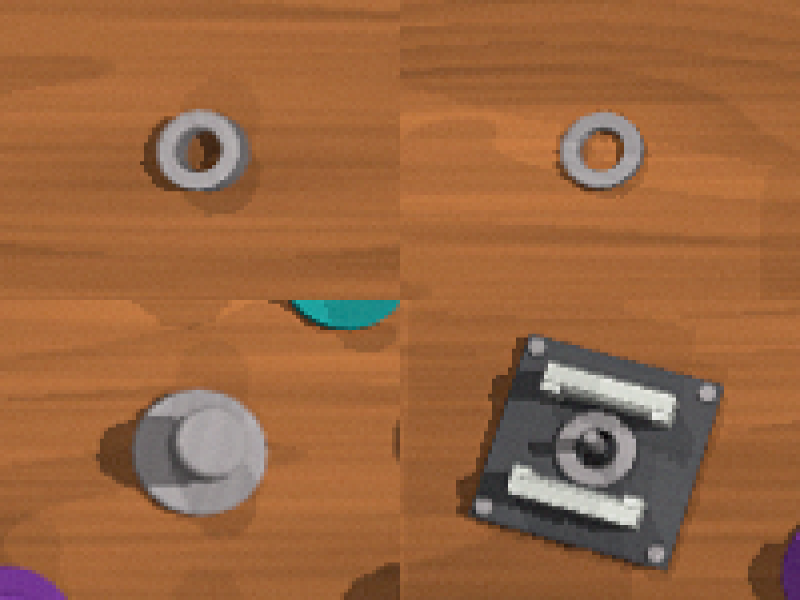

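The crops confirm it: the first two are the tall and thin rings, the grey steel knob is at (356,228), and the fixture yaw is about -0.29 rad with the pin visible inside the pad. Next I move above the tall ring, already turned to the fixture's yaw.

```bash
python3 -m jog '[[0,-310,-225,40,0,0,-0.15],[0,-310,-225,40,0,0,-0.15],[0,-310,-225,40,0,0,-0.15],[0,-310,-225,40,0,0,-0.15],[0,-310,-225,40,0,0,-0.15],[0,-310,-225,40,0,0,-0.15],[0,-310,-225,40,0,0,-0.15],[0,-310,-225,40,0,0,-0.15],[0,-310,-225,40,0,0,-0.15],[0,-310,-225,40,0,0,-0.15],[0,-310,-225,40,0,0,-0.15],[0,-310,-225,40,0,0,-0.15]]' 40
python3 - <<'E'
from h import *
c=cam("wrist"); cv2.imwrite("pics/w0.png",c["image"]); print(c["tool_from_camera"],c["fx"]); s=get_state(); print(s["eef_pos"],s["dq"].round(3))
print(proj(c,[[.473,.2725,.024],[.6195,.2308,.01]]))
t=cam("top");h=cv2.cvtColor(t["image"],cv2.COLOR_BGR2HSV)
# fixture: screws, and the wall-top blobs
g=(h[...,1]<60)&(h[...,2]>200); x=g[200:285,205:285].astype(np.uint8)
N,L,st,ce=cv2.connectedComponentsWithStats(x)
for i in range(1,N):
    if st[i,4]>5: print(ce[i]+[205,200],st[i].tolist(),cv2.minAreaRect(np.argwhere(L==i)[:,::-1].astype(np.float32)),ray(t,[ce[i]+[205,200]],.048).round(4))
E
```

```text
time: 1.4
eef_pos: [0.4726, 0.2745, 0.2055]
tcp_rot: [0.145, 0.989, 0.0, 0.0]
contact_force: [-1.3, -0.6, -0.4]
opening: 1.003
finger_force: 0.0
[[ 2.41947026e-04 -9.51671923e-01 -3.07116416e-01  7.87083559e-02]
 [ 9.99999546e-01 -5.26379005e-05  9.50912793e-04  1.15302873e-05]
 [-9.21122969e-04 -3.07116506e-01  9.51671478e-01 -1.28371757e-01]
 [ 0.00000000e+00  0.00000000e+00  0.00000000e+00  1.00000000e+00]] 308.523745994457
[0.47257902 0.27446992 0.20546673] [-0.     0.    -0.001 -0.002  0.001 -0.002]
[[281.18758561 190.38894152]
 [283.2720822  307.87906511]]
[247.34965035 226.46853147] [26, 20, 33, 15, 143] ((41.622642517089844, 27.32075309753418), (32.41708755493164, 6.593306064605713), 15.945395469665527) [[0.5282 0.0073 0.048 ]]
[239.17482517 256.07692308] [17, 48, 33, 15, 143] ((33.13207244873047, 55.03773498535156), (32.69180679321289, 6.868027210235596), 15.945395469665527) [[0.4613 0.0251 0.048 ]]
```

View pics/w0.png

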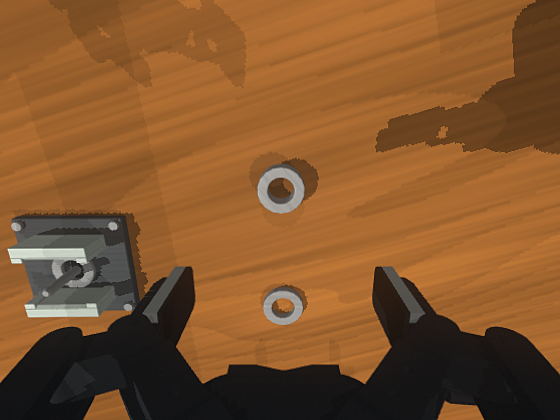

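The wrist view shows the tall ring at (281,190), the thin ring at (283,307) and the fixture at lower left, all close to where they were predicted.

```bash
cat >> h.py <<'E'
def ring(c,px,z,r=40,lo=115):
    """centre of the bright top face (outer contour) nearest px, cast on height z"""
    h=cv2.cvtColor(c["image"],cv2.COLOR_BGR2HSV); u,v=map(int,px)
    m=((h[...,1]<70)&(h[...,2]>lo)).astype(np.uint8); k=np.zeros_like(m); cv2.circle(k,(u,v),r,1,-1); m&=k
    cn=max(cv2.findContours(m,0,1)[0],key=cv2.contourArea)
    W=ray(c,cv2.convexHull(cn).reshape(-1,2),z)[:,:2].astype(np.float32)
    (cx,cy),rad=cv2.minEnclosingCircle(W)
    e=cv2.fitEllipse(ray(c,cn.reshape(-1,2),z)[:,:2].astype(np.float32)*1000)
    return np.array([cx,cy]),rad,e
E
python3 - <<'E'
from h import *
c=cam("wrist")
R=ring(c,(281,190),.024); print(R, tool([*R[0],.015]))
print(ring(c,(283,307),.01))
E
```

```text
(array([0.47292998, 0.27151194]), 0.024651337414979935, ((472.813720703125, 271.61614990234375), (47.56151580810547, 48.290184020996094), 124.52608489990234)) [ -0.95988495  -2.60045438 190.45665261]
(array([0.61862761, 0.22993861]), 0.02465008571743965, ((618.821044921875, 230.031494140625), (47.267921447753906, 47.941551208496094), 114.57804107666016))
```

```bash
python3 -c "
from plant import ctrl;print(ctrl.tip_reach)"; python3 -m jog '[[0,-1,-2.6,50,0,0,0],[0,-1,-2.6,100,0,0,0],[0,-1,-2.6,140,0,0,0],[0,-1,-2.6,170,0,0,0],[0,-1,-2.6,187,0,0,0],[0,-1,-2.6,187,0,0,0],[0.7,-1,-2.6,187,0,0,0],[0.7,-1,-2.6,187,0,0,0],[0.7,-1,-2.6,187,0,0,0],[0.7,-1,-2.6,187,0,0,0],[0.7,-1,-2.6,187,0,0,0],[0.7,-1,-2.6,187,0,0,0]]' 40
```

```text
0.014
time: 2.75
eef_pos: [0.4747, 0.2711, 0.0206]
tcp_rot: [0.146, 0.989, 0.001, 0.001]
contact_force: [-1.6, 0.1, 6.2]
opening: 0.57
finger_force: 41.2
```

```bash
python3 -m jog '[[0.7,0,0,-30,0,0,0],[0.7,0,0,-80,0,0,0],[0.7,0,-20,-125,0,0,0],[0.7,-20,-60,-160,0,0,0],[0.7,-49,-110,-160,0,0,0],[0.7,-49,-150,-160,0,0,0],[0.7,-49,-163,-160,0,0,0],[0.7,-49,-163,-160,0,0,0],[0.7,-49,-163,-160,0,0,0],[0.7,-49,-163,-160,0,0,0],[0.7,-49,-163,-160,0,0,0]]' 40
python3 - <<'E'
from h import *
c=cam("wrist"); cv2.imwrite("pics/w1.png",c["image"]); s=get_state();print(s["eef_pos"],s["tcp_rot"],s["contact_force"],s["qpos"])
a=-.29;o=np.array([.4948,.0162]);X=np.array([np.cos(a),np.sin(a)]);Y=np.array([-X[1],X[0]])
print(proj(c,[[*(o+i*.02*0+i*.034*X+j*.038*Y),.048] for i in(-1,1) for j in(-1,1)]).round(1))
print(tool([.4948,.0162,.17]))
E
```

```text
time: 3.85
eef_pos: [0.473, 0.1015, 0.1782]
tcp_rot: [0.145, 0.989, 0.0, -0.0]
contact_force: [0.4, -0.5, 0.1]
opening: 0.57
finger_force: 42.2
[0.47305586 0.10142892 0.17816777] [ 1.45420914e-01  9.89369864e-01  6.95610323e-05 -1.59889747e-04] [ 0.55407989 -0.85767063 -1.25714736] [ 1.02624233e-03 -7.40157641e-02  2.09689077e+00  2.05019148e-04
  1.11901362e+00 -1.27798282e+00]
[[154.6 216.4]
 [240.7 216.2]
 [163.7 283.9]
 [243.8 283.6]]
[-45.3518619  -75.36807529   8.14563787]
```

View pics/w1.png

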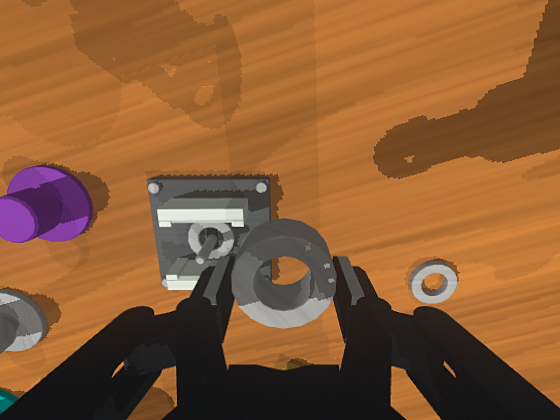

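The fixture is visible with its far wall top at about (203,215) and the pin at (205,245). The tall ring is held at about (285,272). I'll overlay the expected ring outline to check how it sits, and measure the wall.

Run:
```python
from h import *
c=cam("wrist"); s=get_state(); im=c["image"].copy()
R=Ro.from_quat(s["tcp_rot"]); th=np.linspace(0,2*np.pi,60)
for r,z,col in((25,-3.4,(0,0,255)),(14,-3.4,(0,255,255)),(25,20.6,(0,255,0)),(14,20.6,(255,255,0))):
    P=R.apply(np.c_[r*np.cos(th),r*np.sin(th),0*th+z]/1000)+s["eef_pos"]
    cv2.polylines(im,[proj(c,P).round().astype(int).reshape(-1,1,2)],True,col,1)
g=im.copy()
h=cv2.cvtColor(c["image"],cv2.COLOR_BGR2HSV); print(c["image"][[209,214,219,224,213],[200,200,200,200,175]].tolist(),c["image"][283,[170,175,185]].tolist())
m=((h[...,2]>195)&(h[...,1]<60)).astype(np.uint8)
N,L,st,ce=cv2.connectedComponentsWithStats(m)
for i in range(1,N):
    if st[i,4]>40 and 140<ce[i][0]<260:
        cn=max(cv2.findContours((L==i).astype(np.uint8),0,1)[0],key=cv2.contourArea)
        W=ray(c,cn.reshape(-1,2),.048)[:,:2]; q=cv2.minAreaRect((W*1000).astype(np.float32)); print(st[i].tolist(),q)
cv2.imwrite("pics/w1c.png",cv2.resize(im[170:340,130:370],(800,566),interpolation=2))
```

```text
[[200, 215, 206], [222, 232, 226], [218, 229, 222], [166, 171, 171], [224, 234, 227]] [[220, 230, 224], [220, 229, 222], [220, 229, 222]]
[157, 209, 87, 18, 1208] ((464.0600280761719, 27.613727569580078), (75.08049011230469, 16.00172233581543), 73.2718276977539)
[166, 275, 12, 5, 54] ((511.7344970703125, -20.329200744628906), (10.352494239807129, 4.265275478363037), 73.07589721679688)
[167, 280, 30, 10, 259] ((522.099853515625, -14.039409637451172), (27.94609832763672, 9.761396408081055), 73.09314727783203)
```

View pics/w1c.png

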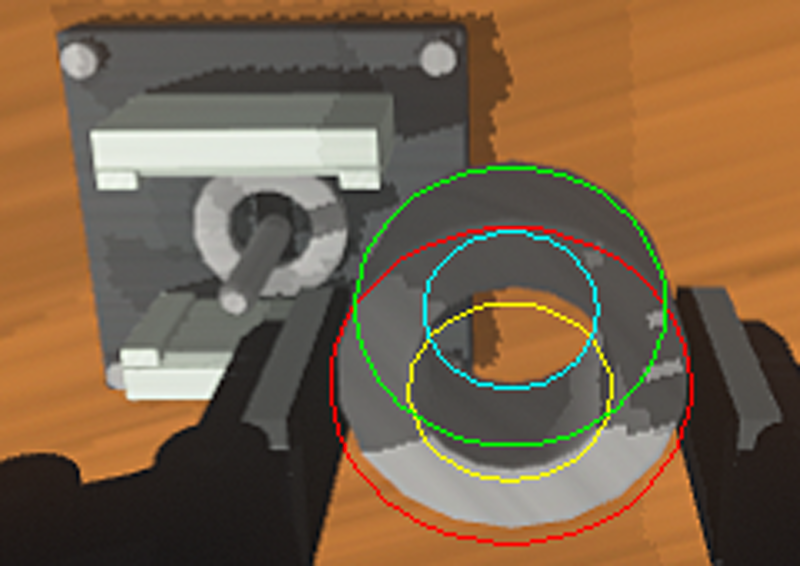

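The ring sits about 3 mm lower in the grip than modelled and is otherwise centred and level. I move over the pocket and re-measure from there.

```bash
python3 -m jog '[[0.7,-25,-35,0,0,0,0],[0.7,-45.2,-70,10,0,0,0],[0.7,-45.2,-74,25,0,0,0],[0.7,-45.2,-74,30,0,0,0],[0.7,-45.2,-74,30,0,0,0],[0.7,-45.2,-74,30,0,0,0]]' 40
cat >> h.py <<'E'
def walls(c,lo=195,box=(0,560,0,420)):
    h=cv2.cvtColor(c["image"],cv2.COLOR_BGR2HSV)
    m=((h[...,2]>lo)&(h[...,1]<60)).astype(np.uint8); N,L,st,ce=cv2.connectedComponentsWithStats(m)
    for i in range(1,N):
        if st[i,4]>60 and box[0]<ce[i][0]<box[1] and box[2]<ce[i][1]<box[3]:
            cn=max(cv2.findContours((L==i).astype(np.uint8),0,1)[0],key=cv2.contourArea)
            q=cv2.minAreaRect((ray(c,cn.reshape(-1,2),.048)[:,:2]*1000).astype(np.float32)); B=cv2.boxPoints(q)
            X=np.array([.9577,-.2879]);Y=np.array([.2879,.9577])
            print(st[i].tolist(),np.round(q[1],1),round(q[2],1),"X",(B@X).min().round(1),(B@X).max().round(1),"Y",(B@Y).min().round(1),(B@Y).max().round(1))
E
python3 - <<'E'
from h import *
c=cam("wrist"); cv2.imwrite("pics/w2.png",c["image"]); s=get_state();print(s["eef_pos"],s["contact_force"]); walls(c)
print("scene");c=cam("scene");cv2.imwrite("pics/s2.png",c["image"]);walls(c,180,(280,360,195,265))
E
```

```text
time: 4.55
eef_pos: [0.495, 0.0173, 0.1486]
tcp_rot: [0.146, 0.989, 0.0, 0.0]
contact_force: [0.2, -0.6, -1.5]
opening: 0.574
finger_force: 42.3
[0.49517485 0.01722987 0.148923  ] [-0.01864249 -0.48217179 -1.84176615]
[234, 163, 101, 22, 1666] [74.9 16. ] 73.2 X 428.2 444.3 Y 122.5 197.4
[509, 255, 16, 26, 119] [26.3  9.1] 6.5 X 501.6 529.4 Y 340.9 359.6
[268, 256, 33, 6, 136] [26.4  4.5] 73.2 X 504.7 509.2 Y 146.7 173.1
[32, 270, 28, 11, 145] [21.2  8.9] 61.6 X 515.4 528.4 Y -48.6 -26.0
[19, 323, 10, 23, 81] [ 4.7 23.3] 73.9 X 568.2 591.6 Y -70.5 -65.5
scene
[326, 204, 18, 26, 163] [74.  15.3] 73.7 X 427.9 443.7 Y 124.4 198.5
[298, 209, 25, 28, 173] [79.8 28.2] 85.4 X 478.8 523.1 Y 122.5 206.5
```

View pics/w2.png

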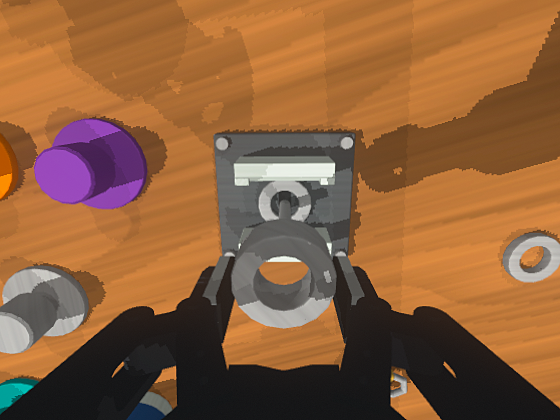

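The wrist and scene views agree on the pocket: centre Y 160.0, X 468.8 in fixture axes. The tool needs +0.9 mm in y. Lowering now.

```bash
python3 -m jog '[[0.7,0,0.9,30,0,0,0],[0.7,0,0.9,55,0,0,0],[0.7,0,0.9,75,0,0,0],[0.7,0,0.9,87,0,0,0],[0.7,0,0.9,94,0,0,0],[0.7,0,0.9,98,0,0,0],[0.7,0,0.9,100,0,0,0],[0.7,0,0.9,102,0,0,0],[0.7,0,0.9,102,0,0,0]]' 40
```

```text
time: 5.55
eef_pos: [0.4954, 0.0172, 0.0467]
tcp_rot: [0.146, 0.989, -0.0, 0.0]
contact_force: [-0.3, -0.3, -0.1]
opening: 0.574
finger_force: 42.4
```

```bash
python3 -m jog '[[0.7,0,0,1.5,0,0,0],[0.7,0,0,2.5,0,0,0],[0.7,0,0,2.5,0,0,0]]' 40;  python3 -m jog '[[0.7,0,0,1,0,0,0],[0.7,0,0,2,0,0,0],[0.7,0,0,2,0,0,0]]' 40; python3 -m jog '[[0.7,0,0,1,0,0,0],[0.7,0,0,1.5,0,0,0],[0.7,0,0,1.5,0,0,0]]' 40
```

```text
time: 5.85
eef_pos: [0.4951, 0.0172, 0.0438]
tcp_rot: [0.146, 0.989, -0.0, -0.0]
contact_force: [-0.3, 0.6, -0.7]
opening: 0.569
finger_force: 42.4
time: 6.15
eef_pos: [0.495, 0.0173, 0.0416]
tcp_rot: [0.146, 0.989, 0.0, -0.0]
contact_force: [0.5, 0.4, -0.8]
opening: 0.571
finger_force: 42.4
time: 6.45
eef_pos: [0.4952, 0.0173, 0.0407]
tcp_rot: [0.146, 0.989, -0.0, -0.0]
contact_force: [-1.7, -0.3, 1.8]
opening: 0.573
finger_force: 42.6
```

Contact came at TCP z 0.041, which matches the ring seated (0.020 + 0.0206). Release, rise and check, moving towards the thin ring.

```bash
python3 -m jog '[[0.25,0,0,0,0,0,0],[0.25,0,0,0,0,0,0],[0.25,0,0,0,0,0,0],[0.2,0,0,-20,0,0,0],[0.1,0,0,-60,0,0,0],[0,0,0,-110,0,0,0],[0,0,0,-140,0,0,0],[0,0,40,-160,0,0,0],[0,-20,70,-160,0,0,0],[0,-20,70,-160,0,0,0],[0,-20,70,-160,0,0,0]]' 40
python3 - <<'E'
from h import *
c=cam("wrist"); s=get_state();print(s["eef_pos"],s["contact_force"]); walls(c)
X=np.array([.9577,-.2879]);Y=np.array([.2879,.9577]); o=468.8*X+160*Y
px=proj(c,[[*o/1e3,.044]])[0]; print(px)
im=c["image"].copy();th=np.linspace(0,6.283,60)
for r in(25,14): cv2.polylines(im,[proj(c,np.c_[o[0]/1e3+r/1e3*np.cos(th),o[1]/1e3+r/1e3*np.sin(th),0*th+.044]).round().astype(int).reshape(-1,1,2)],True,(0,0,255),1)
u,v=px.astype(int); k=np.hstack([x[max(0,v-60):v+60,max(0,u-65):u+65] for x in(c["image"],im)]); cv2.imwrite("pics/t3.png",cv2.resize(k,(800,int(800*k.shape[0]/k.shape[1])),interpolation=2))
tp=[.6188,.230,.01]; print("thin px",proj(c,[tp]),tool(tp)); 
try: print(ring(c,proj(c,[tp])[0],.01))
except Exception as e: print(e)
E
```

```text
time: 7.55
eef_pos: [0.5344, 0.0788, 0.1999]
tcp_rot: [0.146, 0.989, -0.0, -0.001]
contact_force: [-0.4, 0.1, -0.1]
opening: 1.001
finger_force: 0.0
[0.53388254 0.07838093 0.19954877] [-0.09379911 -0.70183391 -0.56518252]
[162, 132, 86, 12, 932] [74.7  9.5] 73.4 X 429.2 438.9 Y 122.6 197.4
[164, 144, 12, 6, 64] [9.9 4.4] 73.4 X 439.7 444.2 Y 122.7 132.6
[237, 144, 11, 6, 61] [9.1 4.4] 73.3 X 439.6 444.1 Y 188.0 197.1
[171, 203, 80, 16, 820] [75.  15.1] 73.3 X 494.6 509.7 Y 122.8 197.7
[208.88145741 175.31353038]
thin px [[437.89808301 220.75999307]] [-37.7522335  169.84173205 189.3584081 ]
(array([0.6188736 , 0.22926627]), 0.025037428364157677, ((618.8944091796875, 229.3348846435547), (48.02394104003906, 48.54949951171875), 160.35821533203125))
```

View pics/t3.png

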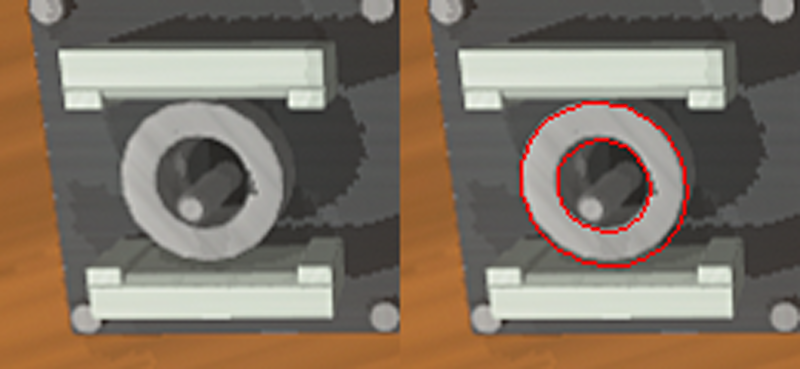

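The tall ring is seated squarely inside the pocket, with its face at crop (202,180) matching the drawn outline and the pin tip at (190,208). Next the thin ring at (0.6188, 0.2296).

```bash
python3 -m jog '[[0,-12,45,0,0,0,0],[0,-24,90,20,0,0,0],[0,-37.8,130,50,0,0,0],[0,-37.8,160,90,0,0,0],[0,-37.8,169.2,130,0,0,0],[0,-37.8,169.2,160,0,0,0],[0,-37.8,169.2,175,0,0,0],[0,-37.8,169.2,180,0,0,0],[0,-37.8,169.2,180,0,0,0]]' 40
python3 -m jog '[[0.7,0,0,0,0,0,0],[0.7,0,0,0,0,0,0],[0.7,0,0,0,0,0,0],[0.7,0,0,0,0,0,0],[0.7,0,0,0,0,0,0]]' 40
python3 - <<'E'
from h import *
s=get_state();print(s["eef_pos"])
E
```

```text
time: 8.5
eef_pos: [0.6199, 0.2287, 0.0207]
tcp_rot: [0.147, 0.989, -0.0, 0.0]
contact_force: [0.4, -0.9, -0.1]
opening: 1.001
finger_force: 0.0
time: 9.0
eef_pos: [0.6219, 0.2294, 0.0239]
tcp_rot: [0.146, 0.989, 0.0, 0.002]
contact_force: [-1.1, -2.0, 8.3]
opening: 0.3
finger_force: 4.1
[0.62194968 0.22935877 0.02393857]
```

The fingers closed over the ring's top: partly open, the tips stand further back than when shut. I open, rise, re-check the ring and go lower.

```bash
python3 -m jog '[[0.7,0,0,-15,0,0,0],[0,0,0,-50,0,0,0],[0,0,0,-100,0,0,0],[0,0,0,-150,0,0,0],[0,0,0,-180,0,0,0],[0,0,0,-180,0,0,0],[0,0,0,-180,0,0,0]]' 40
python3 - <<'E'
from h import *
c=cam("wrist"); s=get_state();print(s["eef_pos"])
tp=[.6188,.2296,.01]; p=proj(c,[tp])[0]; R=ring(c,p,.01); print(p,R,tool([*R[0],.012])); R=ring(c,p,.01,46,100); print(R)
u,v=p.astype(int); cv2.imwrite("pics/w4.png",cv2.resize(c["image"][v-60:v+60,u-80:u+80],(480,360)))
E
```

```text
time: 9.7
eef_pos: [0.62, 0.2297, 0.2022]
tcp_rot: [0.146, 0.989, 0.001, 0.001]
contact_force: [0.6, -1.3, -1.1]
opening: 1.0
finger_force: 0.0
[0.61906192 0.22943146 0.1999344 ]
[282.34274429 185.52000159] (array([0.61904365, 0.23002826]), 0.02469777874648571, ((619.2048950195312, 229.8888397216797), (47.502532958984375, 48.01571273803711), 132.66648864746094)) [1.76347180e-02 6.35721838e-01 1.87934271e+02]
(array([0.61898643, 0.23004165]), 0.024659810587763786, ((619.0077514648438, 229.99710083007812), (47.82896423339844, 48.221336364746094), 100.2057876586914))
```

View pics/w4.png

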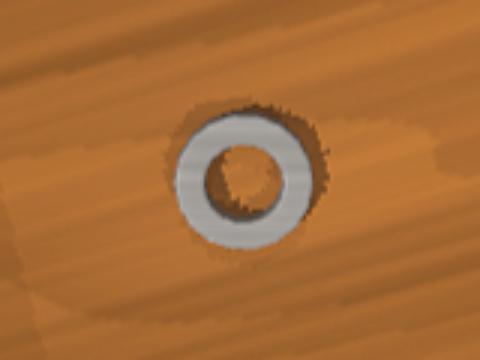

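The thin ring is still flat at (0.619, 0.230), at the crop's centre (244,181).

```bash
python3 -m jog '[[0.2,0,0.6,50,0,0,0],[0.25,0,0.6,100,0,0,0],[0.25,0,0.6,150,0,0,0],[0.25,0,0.6,175,0,0,0],[0.25,0,0.6,184,0,0,0],[0.25,0,0.6,187.5,0,0,0],[0.25,0,0.6,187.5,0,0,0]]' 40
python3 -m jog '[[0.5,0,0,0,0,0,0],[0.5,0,0,0,0,0,0],[0.5,0,0,0,0,0,0],[0.5,0,0,0,0,0,0]]' 40
```

```text
time: 10.45
eef_pos: [0.6204, 0.2301, 0.0133]
tcp_rot: [0.146, 0.989, 0.0, 0.0]
contact_force: [0.4, 0.4, 0.6]
opening: 0.751
finger_force: 0.0
time: 10.85
eef_pos: [0.6217, 0.2304, 0.0155]
tcp_rot: [0.146, 0.989, 0.001, 0.002]
contact_force: [-0.3, -0.6, 6.8]
opening: 0.556
finger_force: 41.8
```

```bash
python3 -m jog '[[0.6,0,0,-20,0,0,0],[0.6,0,0,-60,0,0,0],[0.6,0,0,-110,0,0,0],[0.6,0,0,-150,0,0,0],[0.6,0,0,-150,0,0,0],[0.6,0,0,-150,0,0,0]]' 40
python3 - <<'E'
from h import *
c=cam("wrist"); s=get_state();print(s["eef_pos"],s["contact_force"],s["opening"],s["finger_force"])
im=c["image"].copy(); R=Ro.from_quat(s["tcp_rot"]); th=np.linspace(0,2*np.pi,60)
for r,z,col in((25,5.5,(0,0,255)),(14,5.5,(0,255,255)),(25,15.5,(0,255,0))):
    P=R.apply(np.c_[r*np.cos(th),r*np.sin(th),0*th+z]/1000)+s["eef_pos"]
    cv2.polylines(im,[proj(c,P).round().astype(int).reshape(-1,1,2)],True,col,1)
p=proj(c,[R.apply([0,0,.0055])+s["eef_pos"]])[0].astype(int);u,v=p
k=np.hstack([x[v-70:v+70,u-90:u+90] for x in(c["image"],im)]);cv2.imwrite("pics/w5.png",cv2.resize(k,(800,311)))
print(p,tool([.4950,.0182,.1]))
E
```

```text
time: 11.45
eef_pos: [0.6203, 0.2302, 0.1643]
tcp_rot: [0.146, 0.989, 0.0, 0.001]
contact_force: [-0.4, 0.2, -1.2]
opening: 0.554
finger_force: 41.4
[0.61909743 0.22990142 0.16192837] [-0.78941458 -0.54587408 -1.00757965] 0.5544265464876524 41.43787734908983
[281 273] [  57.38863621 -238.52155994   62.18358406]
```

View pics/w5.png

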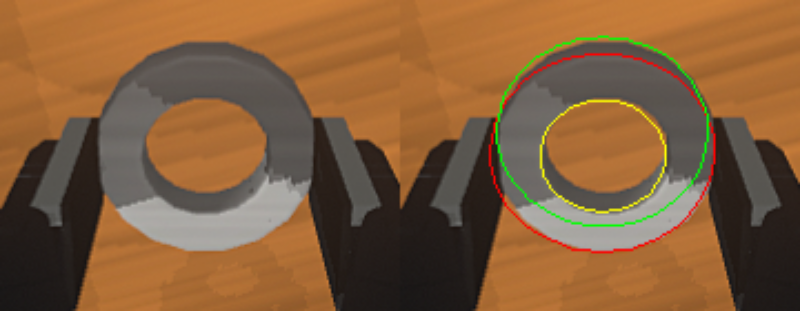

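The thin ring is held level and centred. Now over the pocket.

```bash
python3 -m jog '[[0.6,11,-45,0,0,0,0],[0.6,22,-90,0,0,0,0],[0.6,33,-135,0,0,0,0],[0.6,44,-180,0,0,0,0],[0.6,54,-222,0,0,0,0],[0.6,57.7,-238.6,20,0,0,0],[0.6,57.7,-238.6,42,0,0,0],[0.6,57.7,-238.6,42,0,0,0],[0.6,57.7,-238.6,42,0,0,0]]' 40
python3 - <<'E'
from h import *
s=get_state();c=cam("wrist");print(s["eef_pos"],tool([.4952,.018,.06]));walls(c)
E
```

```text
time: 12.4
eef_pos: [0.4942, 0.0187, 0.119]
tcp_rot: [0.146, 0.989, 0.0, -0.002]
contact_force: [-0.6, 0.0, 0.4]
opening: 0.551
finger_force: 41.5
[0.49423686 0.01865871 0.11904605] [-0.20546298 -0.67538599 60.25702072]
[226, 173, 101, 25, 1705] [66.  16.3] 73.2 X 428.5 444.8 Y 122.4 188.4
[248, 211, 14, 23, 145] [ 8.8 16.3] 63.2 X 454.4 472.0 Y 134.5 146.0
[257, 265, 54, 18, 816] [38.3 13.9] 73.2 X 495.6 509.5 Y 141.3 179.6
[278, 284, 40, 17, 75] [ 7.4 31.7] 11.5 X 509.7 531.3 Y 156.3 187.8
[12, 289, 13, 12, 98] [7.1 9.3] 72.5 X 514.1 523.5 Y -37.7 -30.5
```

```bash
python3 -m jog '[[0.6,-0.2,-0.5,20,0,0,0],[0.6,-0.2,-0.5,38,0,0,0],[0.6,-0.2,-0.5,48,0,0,0],[0.6,-0.2,-0.5,53,0,0,0],[0.6,-0.2,-0.5,56,0,0,0],[0.6,-0.2,-0.5,56,0,0,0]]' 40; python3 -m jog '[[0.6,0,0,1,0,0,0],[0.6,0,0,2,0,0,0],[0.6,0,0,2,0,0,0]]' 40; python3 -m jog '[[0.6,0,0,1,0,0,0],[0.6,0,0,1.5,0,0,0],[0.6,0,0,1.5,0,0,0]]' 40
```

```text
time: 13.05
eef_pos: [0.496, 0.0179, 0.0651]
tcp_rot: [0.146, 0.989, -0.0, 0.0]
contact_force: [0.7, 0.2, -1.7]
opening: 0.551
finger_force: 41.5
time: 13.35
eef_pos: [0.4958, 0.0178, 0.0631]
tcp_rot: [0.146, 0.989, -0.0, 0.0]
contact_force: [0.0, -0.1, -0.9]
opening: 0.553
finger_force: 41.5
time: 13.65
eef_pos: [0.4956, 0.0178, 0.0612]
tcp_rot: [0.146, 0.989, -0.0, -0.0]
contact_force: [-0.3, 0.6, -0.8]
opening: 0.555
finger_force: 41.5
```

```bash
python3 -m jog '[[0.6,0,0,1,0,0,0],[0.6,0,0,1.5,0,0,0],[0.6,0,0,1.5,0,0,0]]' 40; python3 -m jog '[[0.6,0,0,0.5,0,0,0],[0.6,0,0,1,0,0,0],[0.6,0,0,1,0,0,0]]' 40
```

```text
time: 13.95
eef_pos: [0.4956, 0.0178, 0.0597]
tcp_rot: [0.146, 0.989, -0.0, -0.0]
contact_force: [-0.0, 0.6, 0.1]
opening: 0.554
finger_force: 41.5
time: 14.25
eef_pos: [0.4957, 0.0178, 0.0592]
tcp_rot: [0.146, 0.989, -0.0, -0.0]
contact_force: [-1.7, 1.0, 2.8]
opening: 0.552
finger_force: 41.9
```

Contact at 0.0592 as expected. I release, rise to the same viewpoint as before and check the thin ring, the pin tip and the knob.

```bash
python3 -m jog '[[0.25,0,0,0,0,0,0],[0.25,0,0,0,0,0,0],[0.25,0,0,0,0,0,0],[0.2,0,0,-20,0,0,0],[0.1,0,0,-60,0,0,0],[0,0,0,-110,0,0,0],[0,-20,-30,-140,0,0,0],[0,-20,-70,-140,0,0,0],[0,-20,-90,-140,0,0,0],[0,-20,-90,-140,0,0,0],[0,-20,-90,-140,0,0,0]]' 40
cat > pin.py <<'E'
from h import *
c=cam("wrist"); s=get_state();print(s["eef_pos"]); walls(c)
X=np.array([.9577,-.2879]);Y=np.array([.2879,.9577]); o=(469*X+160*Y)/1e3
p=proj(c,[[*o,.054]])[0]; R=ring(c,p,.054,36); print("thin",R[1],"X",R[0]@X*1e3,"Y",R[0]@Y*1e3)
for d in(-5,0,5): print("pin",d,proj(c,[[*(o+d/1e3*X),.062]]).round(1))
h=cv2.cvtColor(c["image"],cv2.COLOR_BGR2HSV); q=proj(c,[[*o,.062]])[0].astype(int); u,v=q
print(u,v); print(h[v-16:v+17:2,u-14:u+15:2,2])
p=proj(c,[[.528,-.239,.052]])[0]; print("knob top px",p)
E
python3 pin.py
```

```text
time: 15.35
eef_pos: [0.4885, -0.0741, 0.1985]
tcp_rot: [0.147, 0.989, 0.0, -0.0]
contact_force: [0.1, -0.3, -0.2]
opening: 1.003
finger_force: 0.0
[ 0.48861149 -0.07356903  0.19842901]
[342, 131, 36, 12, 276] [30.1  9.5] 73.0 X 428.7 438.3 Y 122.2 152.4
[342, 144, 12, 6, 68] [10.   4.4] 73.0 X 439.9 444.3 Y 122.4 132.3
[339, 202, 79, 17, 853] [74.9 16. ] 73.1 X 493.6 509.8 Y 122.6 197.5
thin 0.028049327433109283 X 466.81275897054 Y 156.1109116966836
pin -5 [[386.7 173.8]]
pin 0 [[386.2 179.5]]
pin 5 [[385.6 185. ]]
386 179
[[114 119  47  50  52  47 116 104 116 111 100  92 110 112 109]
 [ 95  39  37  54  53  52  67  78  95 121 119 120 111 158 151]
 [ 56  40  37  53  54  52  60  83  70  69  90 156 108 180 173]
 [ 74  79  66  50  53  53  62  81  72  73  69 116 117 129 170]
 [ 75  76  80  74  58  51  66  82  74  74  72  71 114 105 180]
 [ 75  74  97  93  92  75  74  74  74  72  73  73  99 113 188]
 [ 74  75 110 103  95  92  88 104  94  71  73  76 116 116 185]
 [ 75 105 116 112 104  97 100  94  89  97  69  74 113 113 179]
 [ 55  73 121 117 111 123 133 156 117  91 117 152 109 130 180]
 [ 54  59 120 120 124 143 186 174 187  82 155 110 111 157 176]
 [ 80  79  75 111 126 149 179 177 192 114 118 106 124 179 175]
 [ 73  77  77  73  92 134 171 182 146 106 100 107 179 178 176]
 [ 88  78  76  75  73  74  94  86  88  96 105 175 180 179 179]
 [169  97  77  75  79  81  74  70  89 126 184 175 173 173 173]
 [179 177 166 137  92  99 101 152 181 183 179 180 181 179 179]
 [175 175 177 177 180 164 172 179 177 177 177 176 176 176 180]
 [175 176 176 176 176 178 177 177 176 177 175 176 180 179 119]]
knob top px [137.43231821 280.7780462 ]
```

Pin tip shows at about (386,183), so it stands roughly +3 mm along the slot. Next I sample brightness across the thin ring at its proper top height to check the seating, and locate the knob.

Run:
```python
from h import *
c=cam("wrist"); h=cv2.cvtColor(c["image"],cv2.COLOR_BGR2HSV); V=cv2.cvtColor(c["image"],cv2.COLOR_BGR2GRAY).astype(np.float32)
X=np.array([.9577,-.2879]);Y=np.array([.2879,.9577]); o=(469*X+160*Y)/1e3
a=np.arange(-32,33,2)
for nm,d in(("X",X),("Y",Y),("XY",(X+Y)/2**.5),("X-Y",(X-Y)/2**.5)):
    p=proj(c,[[*(o+i/1e3*d),.054] for i in a]).astype(np.float32)
    print(nm,list(zip(a.tolist(),cv2.remap(V,p[:,:1],p[:,1:],1).ravel().astype(int).tolist())))
p=proj(c,[[.528,-.239,.052]])[0]
m=((h[...,1]<60)&(h[...,2]>90)).astype(np.uint8); N,L,st,ce=cv2.connectedComponentsWithStats(m)
for i in range(1,N):
    if st[i,4]>200: print(st[i].tolist(),ce[i].round())
t=cam("top"); h=cv2.cvtColor(t["image"],cv2.COLOR_BGR2HSV)[205:255,330:385]; print(h[20:40:1,6:44:2,2])
```

```text
X [(-32, 138), (-30, 123), (-28, 74), (-26, 87), (-24, 111), (-22, 113), (-20, 112), (-18, 109), (-16, 98), (-14, 143), (-12, 95), (-10, 69), (-8, 63), (-6, 63), (-4, 70), (-2, 88), (0, 105), (2, 139), (4, 166), (6, 154), (8, 104), (10, 79), (12, 80), (14, 171), (16, 176), (18, 171), (20, 176), (22, 166), (24, 110), (26, 155), (28, 183), (30, 224), (32, 220)]
Y [(-32, 84), (-30, 113), (-28, 126), (-26, 121), (-24, 174), (-22, 170), (-20, 169), (-18, 168), (-16, 171), (-14, 67), (-12, 46), (-10, 72), (-8, 119), (-6, 114), (-4, 109), (-2, 101), (0, 105), (2, 102), (4, 86), (6, 107), (8, 89), (10, 104), (12, 112), (14, 149), (16, 171), (18, 170), (20, 168), (22, 169), (24, 112), (26, 67), (28, 87), (30, 88), (32, 88)]
XY [(-32, 73), (-30, 78), (-28, 87), (-26, 82), (-24, 109), (-22, 107), (-20, 109), (-18, 112), (-16, 102), (-14, 38), (-12, 58), (-10, 73), (-8, 78), (-6, 92), (-4, 91), (-2, 93), (0, 105), (2, 148), (4, 175), (6, 182), (8, 145), (10, 105), (12, 104), (14, 179), (16, 173), (18, 177), (20, 175), (22, 170), (24, 89), (26, 90), (28, 104), (30, 97), (32, 140)]
X-Y [(-32, 57),
[... 1412 characters left out ...]
  97  89 118 106 105 143 166 177 166 166 180
  190]
 [164 128  99 106 144 141 138 135 120 169 167 164 166 168 171 166 164 168
  189]
 [181 182 128 102 197 192 193 189 170 168 161 172 170 168 170 165 163 167
  189]
 [189 191 179 103 175 191 187 191 161 166 162 166 166 172 174 163 160 170
  185]
 [188 188 190 131 114 188 191 186 169 160 162 167 164 169 169 162 149 183
  190]
 [192 189 192 179  83 154 196 189 182 157 166 167 163 170 167 164 165 188
  190]
 [197 194 197 201 121  94 178 191 178 163 165 166 165 171 161 171 174 193
  201]
 [195 197 192 195 185 117 118 167 183 163 168 168 165 162 159 170 170 191
  193]
 [188 188 187 193 190 176 124 110 159 142 161 158 155 153 166 167 165 186
  190]]
```

The thin ring's face spans about -25..+23 mm in every direction at height 54 mm, so it is seated and level. Now above the knob.

```bash
python3 -m jog '[[0,-25,-42,-20,0,0,0],[0,-50,-84,-20,0,0,0],[0,-72,-122,-20,0,0,0],[0,-84.7,-148.3,-20,0,0,0],[0,-84.7,-148.3,-20,0,0,0],[0,-84.7,-148.3,-20,0,0,0],[0,-84.7,-148.3,-20,0,0,0]]' 40
python3 - <<'E'
from h import *
c=cam("wrist"); s=get_state();print(s["eef_pos"])
h=cv2.cvtColor(c["image"],cv2.COLOR_BGR2HSV); m=((h[...,1]<60)&(h[...,2]>90)).astype(np.uint8)
p=proj(c,[[.527,-.24,.052]])[0]; print(p)
N,L,st,ce=cv2.connectedComponentsWithStats(m)
for i in range(1,N):
    if st[i,4]>500: print(st[i].tolist(),ce[i].round())
# plate: row/col silhouettes cast at z=.008, using pixels well below/side of the grip
u,v=p.astype(int); i=L[v-10:v+11,u-10:u+11].ravel(); i=np.bincount(i[i>0]).argmax()
cn=cv2.convexHull(max(cv2.findContours((L==i).astype(np.uint8),0,1)[0],key=cv2.contourArea)).reshape(-1,2)
W=ray(c,cn,.008)[:,:2]; print("plate min circle",cv2.minEnclosingCircle(W.astype(np.float32)))
for z,nm in((.052,"top"),):
    print(nm,h[v-50:v+56:4,u-40:u+44:4,2])
E
```

```text
time: 16.2
eef_pos: [0.5268, -0.239, 0.2184]
tcp_rot: [0.146, 0.989, 0.0, -0.0]
contact_force: [0.1, -0.9, 0.6]
opening: 0.999
finger_force: 0.0
[ 0.52684814 -0.23893705  0.21852357]
[281.94068737 193.83856708]
[489, 25, 71, 31, 1515] [524.  39.]
[501, 45, 59, 60, 1497] [534.  74.]
[25, 71, 106, 106, 2983] [ 77. 121.]
[495, 107, 65, 20, 1036] [528. 117.]
[244, 151, 71, 69, 3617] [279. 185.]
[317, 306, 69, 71, 3705] [351. 340.]
[83, 389, 47, 31, 972] [107. 407.]
plate min circle ((0.5284891724586487, -0.2438139021396637), 0.03970485180616379)
top [[170 168 166 164 142 157 147 177 176 175 174 174 173 174 174 175 178 179
  181 183 183]
 [160 148 145 151 153 154 154 152 154 165 151 182 179 179 180 183 185 183
  178 176 175]
 [171 152 153 153 153 152 155 133  90 127 120  94  83 118 159 179 176 176
  177 164 164]
 [170 152 151 153 155 122 154 152 145 150 170 171 173 172  88 114 185 171
  167 164 159]
 [173 153 157 161 140 150 149 152 145 153 147 174 173 172 179 102  98 105
  107 108 154]
 [156 159 163 150 155 150 149 153 143 152 151 155 104 112 113 112 103 112
  110 109 111]
 [188 160 134 
[... 1155 characters left out ...]
5 176 174 173 159 157 157 161 160 161 164 173 178 183 182 177
  180 185 181]
 [172 171 169 168 166 166 157 161 161 162 164 170 173 167 168 186 186 182
  182 183 184]
 [165 167 168 170 171 174 174 168 172 171 168 172 177 174 172 175 186 187
  182 175 172]
 [171 173 175 176 183 183 179 169 176 176 175 176 176 179 178 170 177 173
  175 179 175]
 [179 183 181 179 185 189 188 174 177 179 182 176 168 167 166 180 179 173
  172 170 170]
 [180 188 190 189 190 192 195 194 174 168 168 168 168 166 168 173 173 172
  169 181 180]
 [190 191 194 195 191 185 180 178 179 178 170 164 169 174 173 170 166 183
  188 190 191]
 [195 188 184 178 178 179 177 177 176 178 178 172 169 169 172 164 169 171
  172 174 171]]
```

The plate's enclosing circle has radius 39.7 mm (it should be 40) with centre (0.5285, -0.2438). The grip's top face gives (0.530, -0.245), which agrees. Grasping at (0.529, -0.2442).

```bash
python3 -m jog '[[0,-3.6,-4.4,45,0,0,0],[0,-3.6,-4.4,90,0,0,0],[0,-3.6,-4.4,130,0,0,0],[0,-3.6,-4.4,165,0,0,0],[0,-3.6,-4.4,182,0,0,0],[0,-3.6,-4.4,188,0,0,0],[0,-3.6,-4.4,188,0,0,0],[0.7,-3.6,-4.4,188,0,0,0],[0.7,-3.6,-4.4,188,0,0,0],[0.7,-3.6,-4.4,188,0,0,0],[0.7,-3.6,-4.4,188,0,0,0],[0.7,-3.6,-4.4,188,0,0,0]]' 70
python3 -m jog '[[0.7,0,0,-15,0,0,0],[0.7,0,0,-40,0,0,0],[0.7,0,0,-85,0,0,0],[0.7,0,0,-125,0,0,0],[0.7,0,0,-125,0,0,0],[0.7,0,0,-125,0,0,0]]' 70
python3 - <<'E'
from h import *
c=cam("wrist"); s=get_state();print(s["eef_pos"])
h=cv2.cvtColor(c["image"],cv2.COLOR_BGR2HSV); R=Ro.from_quat(s["tcp_rot"])
p=proj(c,R.apply(np.array([[0,0,-.022],[.022,0,-.022],[-.022,0,-.022],[0,.022,-.022],[0,-.022,-.022]])) +s["eef_pos"]);print(p.round(1))
u=int(p[0,0]); print(list(zip(range(140,400,4),h[140:400:4,u,2].tolist(),h[140:400:4,u,1].tolist())))
E
```

```text
time: 17.45
eef_pos: [0.5303, -0.2464, 0.0329]
tcp_rot: [0.147, 0.989, -0.0, 0.002]
contact_force: [0.4, 1.1, 6.0]
opening: 0.497
finger_force: 71.7
time: 18.05
eef_pos: [0.5289, -0.2459, 0.1567]
tcp_rot: [0.146, 0.989, -0.0, 0.001]
contact_force: [-0.7, 0.4, -5.0]
opening: 0.495
finger_force: 71.8
[ 0.52782374 -0.24510943  0.15450373]
[[283.9 307.3]
 [284.  259.1]
 [283.9 350.8]
 [337.4 307.4]
 [230.4 307.4]]
[(140, 191, 178), (144, 198, 179), (148, 194, 177), (152, 193, 180), (156, 201, 179), (160, 209, 177), (164, 198, 174), (168, 198, 176), (172, 201, 175), (176, 188, 174), (180, 188, 172), (184, 98, 36), (188, 176, 12), (192, 166, 12), (196, 166, 12), (200, 165, 9), (204, 169, 9), (208, 172, 10), (212, 101, 18), (216, 100, 15), (220, 100, 13), (224, 100, 15), (228, 97, 11), (232, 93, 11), (236, 91, 8), (240, 90, 11), (244, 87, 9), (248, 89, 11), (252, 90, 6), (256, 106, 7), (260, 105, 2), (264, 95, 8), (268, 96, 8), (272, 96, 8), (276, 95, 8), (280, 95, 11), (284, 95, 5), (288, 96, 11), (292, 96, 5), (296, 95, 5), (300, 94, 3), (304, 119, 2), (308, 120, 4), (312, 121, 8), (316, 122, 8), (320, 121, 8), (324, 195, 8), (328, 190, 8), (332, 188, 8), (336, 189, 8), (340, 190, 8), (344, 196, 8), (348, 178, 175), (352, 175, 175), (356, 184, 175), (360, 194, 179), (364, 170, 176), (368, 203, 181), (372, 29, 18), (376, 26, 10), (380, 28, 9), (384, 28, 18), (388, 25, 0), (392, 27, 19), (396, 26, 20)]
```

The knob is held with its underside about 33 mm below the TCP. Moving it over the pin's estimated place (fixture X 472, Y 160).

```bash
python3 -m jog '[[0.7,18,42,0,0,0,0],[0.7,36,84,0,0,0,0],[0.7,54,126,0,0,0,0],[0.7,72,168,0,0,0,0],[0.7,90,210,0,0,0,0],[0.7,103.3,242.8,10,0,0,0],[0.7,103.3,242.8,30,0,0,0],[0.7,103.3,242.8,44,0,0,0],[0.7,103.3,242.8,46,0,0,0],[0.7,103.3,242.8,46,0,0,0],[0.7,103.3,242.8,46,0,0,0]]' 70
cat > st.py <<'E'
from h import *
c=cam("top");s=get_state(); p=s["eef_pos"]*1e3; print("X",(.9577*p[0]-.2879*p[1]).round(2),"Y",(.2879*p[0]+.9577*p[1]).round(2),"z",p[2].round(2),s["contact_force"].round(1),s["tcp_rot"].round(4),s["opening"])
E
python3 st.py
```

```text
time: 19.2
eef_pos: [0.5009, 0.0157, 0.1101]
tcp_rot: [0.147, 0.989, -0.0, 0.0]
contact_force: [-0.3, 0.5, -4.2]
opening: 0.498
finger_force: 72.4
X 475.47 Y 159.3 z 110.53 [ 1.1  0.2 -3.8] [ 1.470e-01  9.891e-01 -0.000e+00  7.000e-04] 0.4985782330683147
```

```bash
python3 -m jog '[[0.7,2.5,0.6,6,0,0,0],[0.7,2.5,0.6,12,0,0,0],[0.7,2.5,0.6,12,0,0,0],[0.7,2.5,0.6,12,0,0,0]]' 70; python3 st.py;  python3 -m jog '[[0.7,0,0,2,0,0,0],[0.7,0,0,4,0,0,0],[0.7,0,0,5,0,0,0],[0.7,0,0,5,0,0,0]]' 70; python3 st.py
```

```text
time: 19.65
eef_pos: [0.498, 0.0178, 0.0975]
tcp_rot: [0.146, 0.989, 0.0, -0.0]
contact_force: [-0.9, -0.2, -2.8]
opening: 0.496
finger_force: 72.4
X 472.06 Y 160.48 z 97.8 [-0.9  0.5 -2.9] [ 0.1464  0.9892 -0.     -0.    ] 0.49663233959101427
time: 20.1
eef_pos: [0.4981, 0.0178, 0.0926]
tcp_rot: [0.146, 0.989, 0.0, -0.0]
contact_force: [-0.1, -0.0, -2.6]
opening: 0.491
finger_force: 72.4
X 471.96 Y 160.47 z 92.69 [-0.1  0.9 -2.6] [ 1.464e-01  9.892e-01 -0.000e+00 -1.000e-04] 0.49490117744085677
```

No contact yet at 92.7, already below the riding height of 94.9, so the bore seems to be going onto the pin. Continue gently.

```bash
python3 -m jog '[[0.7,0,0,1,0,0,0],[0.7,0,0,2,0,0,0],[0.7,0,0,3,0,0,0],[0.7,0,0,3,0,0,0]]' 70; python3 st.py;  python3 -m jog '[[0.7,0,0,1,0,0,0],[0.7,0,0,2,0,0,0],[0.7,0,0,3,0,0,0],[0.7,0,0,3,0,0,0]]' 70; python3 st.py
```

```text
time: 20.55
eef_pos: [0.4981, 0.0178, 0.0896]
tcp_rot: [0.146, 0.989, 0.0, -0.0]
contact_force: [0.9, 0.6, -3.0]
opening: 0.492
finger_force: 72.4
X 471.94 Y 160.46 z 89.7 [-0.4  0.4 -2.3] [ 1.464e-01  9.892e-01 -0.000e+00 -2.000e-04] 0.49613451977101086
time: 21.0
eef_pos: [0.4983, 0.0178, 0.087]
tcp_rot: [0.146, 0.989, 0.0, -0.0]
contact_force: [-1.0, 0.3, -3.2]
opening: 0.496
finger_force: 72.6
X 472.15 Y 160.52 z 86.98 [-0.5  0.7 -2.7] [1.463e-01 9.892e-01 0.000e+00 1.000e-04] 0.4952380431384815
```

It has dropped onto the pin with no riding force. Now press against the spring.

```bash
python3 -m jog '[[0.7,0,0,1,0,0,0],[0.7,0,0,2,0,0,0],[0.7,0,0,3,0,0,0],[0.7,0,0,3,0,0,0]]' 90; python3 st.py;  python3 -m jog '[[0.7,0,0,1,0,0,0],[0.7,0,0,2,0,0,0],[0.7,0,0,3,0,0,0],[0.7,0,0,3,0,0,0],[0.7,0,0,3,0,0,0]]' 90; python3 st.py
```

```text
time: 21.45
eef_pos: [0.4985, 0.0177, 0.0843]
tcp_rot: [0.146, 0.989, -0.0, 0.0]
contact_force: [-1.4, 0.3, 3.4]
opening: 0.49
finger_force: 91.0
X 472.31 Y 160.56 z 84.3 [-1.5  0.9  2.2] [ 1.463e-01  9.892e-01 -0.000e+00  2.000e-04] 0.48921211532417885
time: 22.0
eef_pos: [0.4986, 0.0177, 0.0815]
tcp_rot: [0.146, 0.989, -0.0, 0.0]
contact_force: [-1.9, 0.6, 7.0]
opening: 0.493
finger_force: 91.4
X 472.39 Y 160.52 z 81.51 [-3.3  0.   5.9] [ 1.463e-01  9.892e-01 -0.000e+00  2.000e-04] 0.490642635467424
```

```bash
python3 -m jog '[[0.7,0,0,1,0,0,0],[0.7,0,0,2,0,0,0],[0.7,0,0,2,0,0,0]]' 90; python3 st.py;  python3 -m jog '[[0.7,0,0,1,0,0,0],[0.7,0,0,2,0,0,0],[0.7,0,0,2,0,0,0]]' 90; python3 st.py; python3 -m jog '[[0.7,0,0,1,0,0,0],[0.7,0,0,2,0,0,0],[0.7,0,0,2,0,0,0]]' 90; python3 st.py
```

```text
time: 22.35
eef_pos: [0.4987, 0.0177, 0.0811]
tcp_rot: [0.146, 0.989, -0.0, -0.0]
contact_force: [-8.6, 0.7, 15.0]
opening: 0.488
finger_force: 92.7
X 472.48 Y 160.55 z 81.1 [-8.   0.8 15.9] [ 1.462e-01  9.892e-01 -1.000e-04 -4.000e-04] 0.49238110729257095
time: 22.7
eef_pos: [0.4986, 0.0178, 0.081]
tcp_rot: [0.146, 0.989, -0.0, -0.001]
contact_force: [-14.9, 2.0, 28.0]
opening: 0.492
finger_force: 93.8
X 472.44 Y 160.57 z 80.96 [-14.4   1.1  27.8] [ 1.461e-01  9.893e-01 -2.000e-04 -1.200e-03] 0.4918827146863973
time: 23.05
eef_pos: [0.4987, 0.0178, 0.0809]
tcp_rot: [0.146, 0.989, -0.0, -0.002]
contact_force: [-20.6, 1.0, 38.9]
opening: 0.492
finger_force: 95.0
X 472.42 Y 160.6 z 80.86 [-21.    1.8  39.3] [ 1.460e-01  9.893e-01 -3.000e-04 -2.100e-03] 0.4890460180868894
```

It hit a hard stop at TCP z 0.081, which is the plate flush on the walls (0.048 + 0.033). I ease the push to about 25 N, let it settle and hand in.

```bash
python3 -m jog '[[0.7,0,0,-1,0,0,0],[0.7,0,0,-2.3,0,0,0],[0.7,0,0,-2.3,0,0,0],[0.7,0,0,-2.3,0,0,0],[0.7,0,0,-2.3,0,0,0]]' 90; python3 st.py
```

```text
time: 23.6
eef_pos: [0.4986, 0.0177, 0.081]
tcp_rot: [0.146, 0.989, -0.0, -0.001]
contact_force: [-13.4, 0.9, 26.9]
opening: 0.492
finger_force: 93.4
X 472.4 Y 160.56 z 80.96 [-12.7   0.1  26.1] [ 1.461e-01  9.893e-01 -2.000e-04 -1.000e-03] 0.49035472695835386
```

```bash
python3 -c "
from plant import workorder; print(workorder.sign_off())"
```

```text
the job is handed in; nothing more can be done
None
```

I handed the job in with both rings seated in the pocket and the knob dropped on the pin, held flush against the walls at about 26 N. It took about 24 s, and I did not move the tin, tape or padlock.

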